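# Hang the slide carrier beside the loupe and press both home

## Task

Lift the grey slide carrier out of its wooden holder, pass its eye over the upturned tip of the steel hook and set it down gently on the bar in front of the loupe that already hangs there. Then, still holding it, slide it along the bar so that it pushes the loupe back against the sprung stop, press the two home for half a second with about 10 N (never more than 18 N), ease off and let go. The loupe must stay on the hook, both must hang still side by side, touching or nearly so, and the other things on the bench must stay where they are.

Things in the scene. Friction and masses are not known exactly. Their poses are not given: they have to be found in the camera images.
- carrier_mid (a point): Centre of the slide carrier, the thing to hang: upright grey plastic plate, 12 mm thick (x), 150 mm tall (z up), about 120 g. Lowest a panel 64 mm wide (y), 68 mm high, with three glass slides; above it a window, the eye; on top a tab. Centre 75 mm above the underside. Front and back alike. At the start it stands in the near slot of the holder.
- carrier_tab (a point): Middle of the carrier's solid tab, the place to grip from above: tab 24 mm wide (y), 12 mm thick (x), 46 mm tall; fingers go on its two narrow sides, closing along y. 132 mm above the carrier's underside, 18 mm below the tab's top, 28 mm above the crown of the eye. Axes as the carrier's.
- carrier_eye (a point): Crown (highest point) of the carrier's eye, 104 mm above the underside, 46 mm below the tab's top. The window is 28 mm wide (y) and reaches 36 mm down from here, side walls 6 mm (40 mm over all). Its roof slopes 25 degrees down to both sides, so it centres itself on the bar. Hung, the crown is 5.5 mm above the bar's axis.
- holder: Wooden block, 94 mm long (y), 26 mm high, with two slots along y, 15 mm wide and 20 mm deep; fixed to the bench. Origin on the bench under the near slot, where the carrier stands (its underside 6 mm above the bench); the other slot, 37 mm further in +x, has the plain plate in it.
- hook: Steel hook stand, fixed: foot 130 x 110 mm, post, and a level round bar 10 mm thick, its axis 160 mm above the bench. Origin on the bench under the bar's middle. The bar runs along the stand's own x at y = 0, free end to -x (towards the robot), post face at x = +52 mm. The free end turns up: a lip at x = -56 to -46 mm, 10 mm wide, its top 12.5 mm above the bar's axis.
- hook_root (a point): Bar's axis at the post's face, 52 mm from the bar's middle; post top 10 mm above it. In front of the post sits the stop: a rubber pad, 24 mm diameter, on a spring (4 N/mm, 7 mm travel) before a clamp collar. The collar is clamped anywhere: the pad's free face lies 20 to 44 mm before this point (x = +32 to +8 mm of the stand), not measured, to be found by feel.
- loupe_eye (a point): Crown of the eye of the black hand loupe already on the hook: round 56 mm lens below, eye above, 92 mm tall, 12 mm thick along the bar, head 34 mm wide, top 8 mm above this point. About 90 g; hangs loosely at x = -12 to +1 mm of the stand and slides along the bar. Point at mid-thickness, 5.5 mm above the bar's axis. With the carrier touching it the crowns are 12 mm apart.
- plate: Bystander: plain white plate 64 x 60 x 12 mm standing in the far slot of the holder, no eye. Origin: centre of the underside.
- dish: Bystander: round flat specimen dish, 90 mm diameter, 16 mm high. Origin: centre of the underside.
- jar: Bystander: glass jar, 56 mm diameter, 75 mm high, between hook and holder. Origin: centre of the underside.
- dropper: Bystander: brown dropper bottle, 34 mm diameter, 85 mm high. Origin: centre of the underside.
- pen: Bystander: white ballpoint pen lying flat, 134 mm long (x), 10 mm thick. Origin: under its middle.
- stageplate: Bystander: white round stage plate lying flat, 94 mm diameter, 6 mm thick. Origin: centre of the underside.
- slidebox: Bystander: wooden slide box 90 x 120 x 35 mm. Origin: centre of the underside.
Things that resemble listed ones, but are neither listed nor needed, are in the scene too. Of the things that look like the part that bears carrier_mid, the middle-sized one is meant. Leave any red or yellow look-alike of the holder alone.

How it is judged (in metres and radians):
On the way, in this order (a step that is already met when the one before it is completed fails the run):
1. the carrier is lifted clear of the holder (z of carrier_mid in the frame of holder above 0.115 m), for 0.1 s.
2. the carrier hangs with its eye on the bar, behind the upturned tip, the loupe still on the bar (x of carrier_eye in the frame of hook between -0.044 and 0.04 m and y of carrier_eye in the frame of hook between -0.008 and 0.008 m and z of carrier_eye in the frame of hook between 0.16152 and 0.16952 m and x of loupe_eye in the frame of hook between -0.046 and 0.04 m and y of loupe_eye in the frame of hook between -0.008 and 0.008 m and z of loupe_eye in the frame of hook between 0.16152 and 0.16952 m), for 0.1 s.
3. on the bar, the carrier presses the loupe back against the stop with more than 6 N for 0.3 s (all of step 2 and contact force between carrier and loupe above 6 N), for 0.3 s.
At the end, for the whole second after the job is handed in: Carrier and loupe both hang on the bar, behind the upturned tip, upright (carrier within 0.15 rad, loupe within 0.2 rad), each crown within 8 mm sideways and 4 mm in height of its seat on the bar, the two crowns less than 18 mm apart (12 mm when touching); both released and at rest (all of step 2 and distance between carrier_eye and loupe_eye below 0.018 m and angle between carrier_eye's own z axis and vertical below 0.15 rad and angle between loupe_eye's own z axis and vertical below 0.2 rad and linear speed of each of carrier, loupe below 0.02 m/s and contact force between the fingers and carrier below 0.1 N).
It fails at once if the carrier presses on the loupe with more than 18 N (contact force between carrier and loupe above 18 N).
It fails at once if the carrier presses or strikes the hook with more than 40 N (contact force between carrier and hook above 40 N).
It fails at once if the loupe comes off the bar (z of loupe_eye in the frame of hook below 0.145 m or z of loupe_eye in the frame of hook above 0.19 m or x of loupe_eye in the frame of hook below -0.05 m).
It fails at once if a bystander is moved by more than 30 mm (distance of any of plate, dish, jar, dropper, slidebox, pen, stageplate from where it was at the start of the episode above 0.03 m).
It also fails if it takes over 69 s, if anything falls off the work surface, if the arm or the gripper's body presses on something with over 40 N, if the wrist force passes 120 N, or if a joint passes its speed limit or range.

## Robot

A 6-joint arm with a two-finger parallel gripper is mounted at the origin on the work surface. World frame = base frame: x ahead of the robot, y to its left, z up, the work surface at z = 0. Lengths are in mm, angles in degrees, forces in N, time in s.
With the tool pointing down it reaches from about 350 to 950 mm from the base axis. Payload 17.4 kg.
Tool frame: the origin (TCP) lies at the very end of the fingers, on their centre line; the grasp point (between the pads) lies 19 mm behind it; z points along the fingers, x is the direction in which the jaws open and shut, and the axes are right-handed (so a half turn about z gives the same grasp; the last joint's range is limited). The gripper opens to 93 mm and grips with 3 to 60 N. Pads are 15 mm wide; open, the fingers measure 128 mm over their backs; the gripper's body (75 mm by 188 mm) begins 65 mm behind the grasp point.
Start: joints at [-71.895, 6.646, 82.598, -0, 90.757, -2.166], TCP at [233.855, -633.202, 218.646] pointing down, gripper open.
Joint ranges: [-162.19, 162.19], [-47.58, 125.68], [4.15, 143.07], [-65.23, 245.23], [0.69, 171.88], [-170.13, 170.13]. Speed limits (degrees/s): [108.29, 108.29, 127.2, 180, 180, 180].

## Interface

Orientations are given as a 3x3 rotation matrix whose columns are the frame's x, y, z axes.
In Python, from rig import bot gives the robot as it stands.
- The arm moves only by the shell command python3 -m handwheel 'ROWS' [OPENING]. ROWS is JSON, a list of rows, each a list of 6 numbers: the shift along the world's x, y, z in m, then the turn, a rotation vector about the world's x, y, z in rad. In form: [[x, y, z, rx, ry, rz], ...]. A call has 1 to 20 rows; each row is the pose to reach, as a shift and turn from the pose commanded when the call began; what a row does not reach only later rows make up. A row lasts 1/8 s, in which the tool goes at most 62.5 mm and 10.7 degrees, less where a joint would pass 70% of its speed; a pose out of reach is approached as far as the arm can. A call with a gripper value outside its range is refused whole. OPENING is the finger opening in m, from 0 to 0.093, set as the call begins (- or left out, the last holds). The fingers move at their own pace and stop on an object; the grip force is fixed at half the most. Time passes only in rows, so rows that repeat a pose let the fingers close. It gives the time, the measured TCP pose, the force and the opening at its end, in the units of the state.
- bot.read_state(): the state, without advancing time (a new reading comes with each control period).
- bot.get_image(name): name is "side" or "top" or "wrist"; returns a dict with "frame" (480x640x3 uint8, red, green, blue), "fx", "fy", "cx", "cy" (pixels), "dist_coeffs" ([k1, k2, p1, p2, k3] as OpenCV has them; the pictures are not rectified), "position" and "orientation" of the camera in the world. Camera axes: x right, y down, z forward; pixel columns grow to the right and rows downward; lengths in mm; the calibration is good to about 2 mm. A picture is of the moment at which its call begins. There is no depth.
- bot.sign_off(): hands the job in, once; it reports no verdict.
The state is a dict: "t": time; "q": joint angles; "qd": joint speeds; "effort": joint torques, N m; "tcp_pos": TCP position; "tcp_rot": TCP orientation; "force": force on the tool from outside, world axes, zero at the start; "moment": the same for the moment, N m; "grip_width": finger opening in mm.
Only numpy, scipy, OpenCV 4.12 (cv2) and the standard library are available. Lean on these libraries where they do the work, as an engineer would, in place of code of your own. Each camera call takes 0.05 s, during which the arm holds its last target.

## Working session

There is one attempt and no reset: what is moved stays moved. The work goes in short steps, Python scripts to look and compute and a shell command to move; the robot and the scene stay as the last step left them, time stands still between calls to the robot, and variables do not carry over. Pictures are saved under pics/ and viewed, and the job is handed in when it is done.

```bash
mkdir -p pics; ls; python3 - <<'E'
from rig import bot
import cv2
for n in ["side","top","wrist"]:
    d=bot.get_image(n)
    cv2.imwrite(f"pics/{n}0.png",d["frame"][:,:,::-1])
    print(n,{k:v for k,v in d.items() if k!="frame"})
print(bot.read_state())
E
```

```text
pics
side {'fx': 499.13808126681073, 'fy': 499.13808126681073, 'cx': 314.5004035171171, 'cy': 237.70228086892402, 'dist_coeffs': array([-0.01166085,  0.        ,  0.        ,  0.        ,  0.        ]), 'position': array([279.98679272, 688.20349245, 607.81370557]), 'orientation': array([[-0.9387043 , -0.18080781,  0.29350088],
       [-0.34392966,  0.54896234, -0.76180886],
       [-0.02337993, -0.81605691, -0.57749848]])}
top {'fx': 461.12163747585197, 'fy': 461.12163747585197, 'cx': 317.4564747865044, 'cy': 245.14722589677308, 'dist_coeffs': array([-0.01246087,  0.        ,  0.        ,  0.        ,  0.        ]), 'position': array([375.35715615,  52.97016148, 975.44753693]), 'orientation': array([[-1.76417937e-04, -9.92192604e-01,  1.24714893e-01],
       [-9.99868794e-01, -1.84506847e-03, -1.60931708e-02],
       [ 1.61976326e-02, -1.24701369e-01, -9.92062097e-01]])}
wrist {'fx': 400.3713919582164, 'fy': 400.3713919582164, 'cx': 322.47700794668697, 'cy': 245.33631294047564, 'dist_coeffs': array([0.01017711, 0.        , 0.        , 0.        , 0.        ]), 'position': array([ 300
[... 272 characters left out ...]
2e+01,  1.12974493e-03,
        9.07554167e+01, -2.16644646e+00]), 'qd': array([-0.05668047, -0.08734558, -0.14423291, -0.01806271, -0.05201833,
       -0.03644085]), 'effort': array([ 1.51417989e-03, -7.21762347e+01, -6.22946048e+01,  7.80374813e-02,
        2.25406018e-02, -7.56563554e-05]), 'tcp_pos': array([ 233.80385869, -633.05308483,  218.07509982]), 'tcp_rot': array([[ 3.46461048e-01, -9.38064325e-01, -2.53317420e-04],
       [-9.38063952e-01, -3.46461137e-01,  8.38263291e-04],
       [-8.74109530e-04, -5.27976390e-05, -9.99999617e-01]]), 'force': array([-0.0686025 ,  0.39520022, -0.38967558]), 'moment': array([ 0.01042206,  0.0284287 , -0.01193394]), 'grip_width': 92.88793912944782}
```

View pics/side0.png

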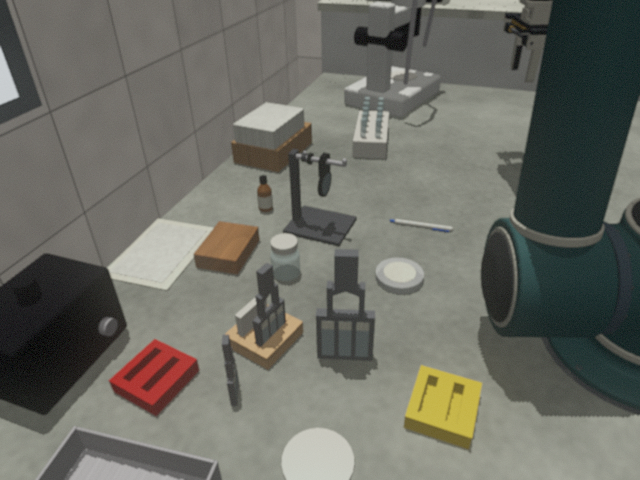

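View pics/top0.png

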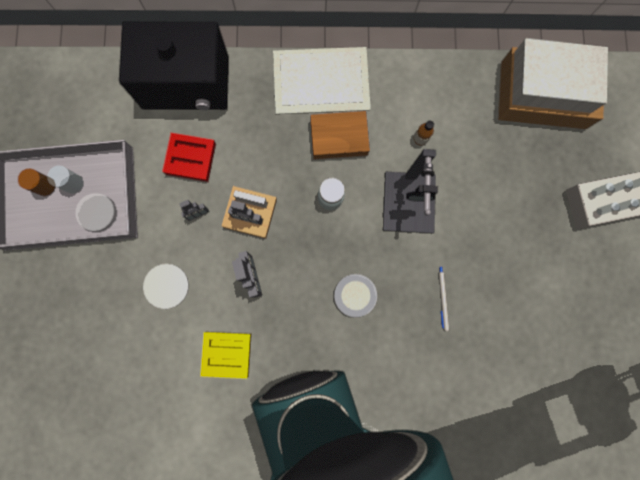

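View pics/wrist0.png

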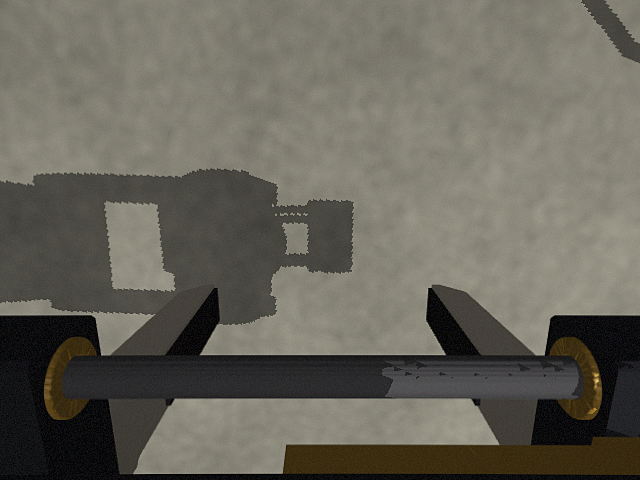

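```bash
cat > h.py <<'E'
import numpy as np, cv2, pickle
def K(d): return np.array([[d["fx"],0,d["cx"]],[0,d["fy"],d["cy"]],[0,0,1]])
def pz(d,u,v,z):
    p=cv2.undistortPoints(np.array([[[u,v]]],float),K(d),np.array(d["dist_coeffs"]))[0,0]
    r=d["orientation"]@np.array([p[0],p[1],1]); s=(z-d["position"][2])/r[2]
    return d["position"]+s*r
def proj(d,P):
    R=d["orientation"].T
    return cv2.projectPoints(np.atleast_2d(np.array(P,float)),cv2.Rodrigues(R)[0],-R@d["position"],K(d),np.array(d["dist_coeffs"]))[0][:,0]
def crop(d,x0,y0,x1,y1,s,name):
    f=d["frame"][y0:y1,x0:x1,::-1]
    cv2.imwrite(name,cv2.resize(f,None,fx=s,fy=s,interpolation=cv2.INTER_CUBIC))
E
python3 - <<'E'
from rig import bot
import pickle
from h import *
D={n:bot.get_image(n) for n in("side","top")}
pickle.dump(D,open("d0.pkl","wb"))
crop(D["top"],210,170,290,250,7,"pics/t_hold.png")
crop(D["top"],370,130,450,250,5,"pics/t_hook.png")
crop(D["side"],220,250,310,370,5,"pics/s_hold.png")
crop(D["side"],270,140,370,250,5,"pics/s_hook.png")
E
```

```text
(no output)
```

View pics/t_hold.png

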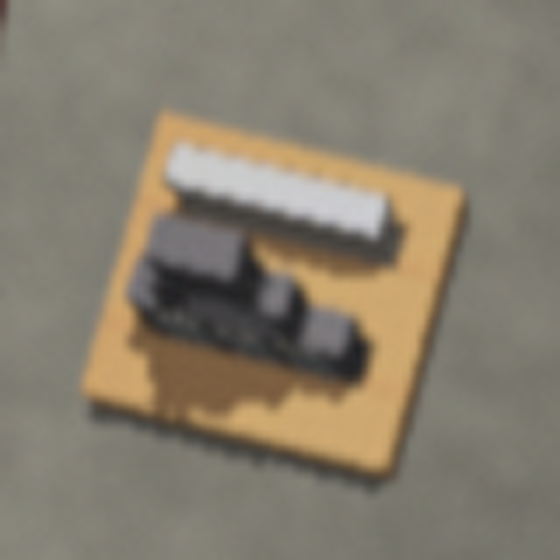

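View pics/t_hook.png

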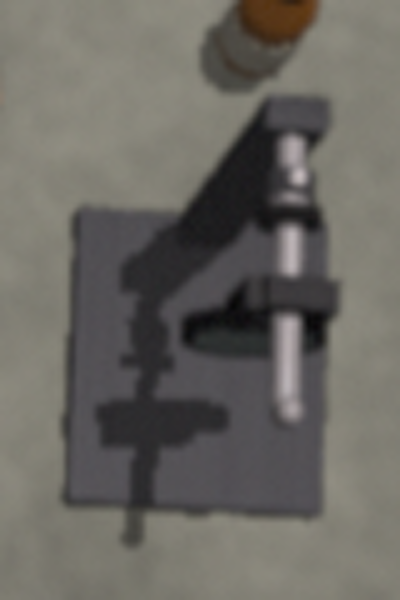

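View pics/s_hold.png

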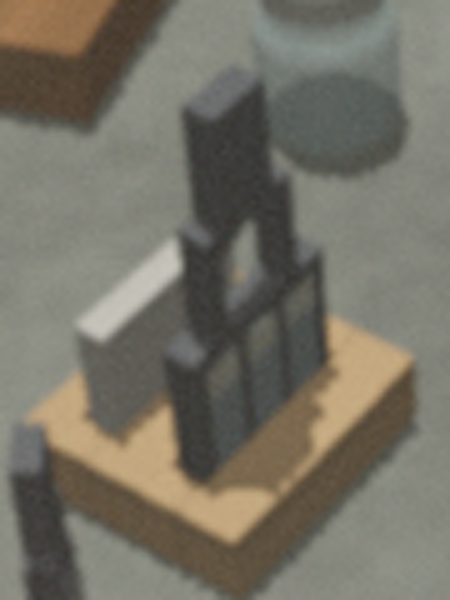

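View pics/s_hook.png

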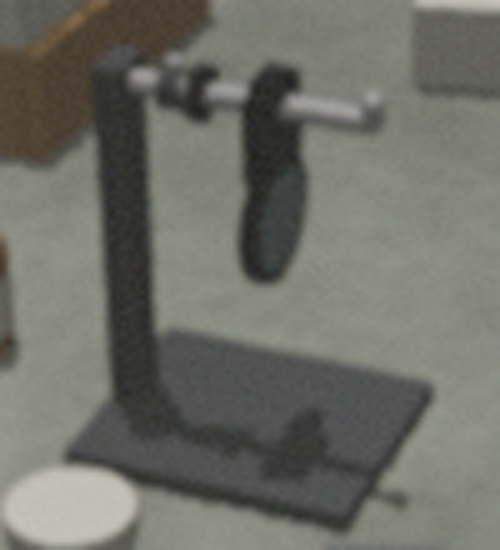

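```bash
python3 - <<'E'
import pickle
from h import *
D=pickle.load(open("d0.pkl","rb"))
def px(u,v,s,ox,oy): return ((u+.5)/s-.5+ox,(v+.5)/s-.5+oy)
T=lambda u,v,z:pz(D["top"],*px(u,v,7,210,170),z)
print("holder",[T(u,v,26).round(1) for u,v in((165,112),(465,187),(390,475),(85,395))])
c=[T(u,v,156).round(1) for u,v in((155,213),(248,235),(240,280),(148,258))]
print("tabtop",c,np.mean(c,0))
S=lambda u,v,z:pz(D["side"],*px(u,v,5,220,250),z)
c=[S(u,v,156).round(1) for u,v in((185,108),(238,66),(265,85),(212,125))]
print("tabtop side",c,np.mean(c,0))
H=lambda u,v,z:pz(D["top"],*px(u,v,5,370,130),z)
print("lip tip",H(290,410,172),"postface",H(291,135,165),"posttop",H(265,133,170),H(328,138,170),H(330,100,170),H(268,96,170))
print("bar mid",H(289,350,165),H(288,240,165))
print("loupe head top",[H(u,v,173.5) for u,v in((247,280),(338,283),(336,315),(248,310))])
print("foot",[H(u,v,8) for u,v in((78,208),(320,517),(66,503))])
G=lambda u,v,z:pz(D["side"],*px(u,v,5,270,140),z)
print("side lip top",G(374,95,172.5),"posttop",[G(u,v,170) for u,v in((100,58),(130,72),(145,55),(118,45))],"loupe",[G(u,v,173.5) for u,v in((252,70),(280,75),(300,70),(272,62))])
E
```

```text
holder [array([620.8, 215. ,  26. ]), array([598. , 124.7,  26. ]), array([510.7, 145.9,  26. ]), array([534.5, 236.8,  26. ])]
tabtop [array([560.4, 194.8, 156. ]), array([554.7, 170.7, 156. ]), array([542.8, 172.5, 156. ]), array([548.5, 196.3, 156. ])] [551.6   183.575 156.   ]
tabtop side [array([560.1, 196.6, 156. ]), array([553.7, 173.9, 156. ]), array([542.5, 179.5, 156. ]), array([549.4, 201.1, 156. ])] [551.425 187.775 156.   ]
lip tip [ 536.94120398 -156.2582694   172.        ] postface [ 640.48073977 -161.6029881   165.        ] posttop [ 639.5357506  -150.82002284  170.        ] [ 637.80508208 -173.74421707  170.        ] [ 652.09464561 -174.9535477   170.        ] [ 653.45009277 -152.33166946  170.        ]
bar mid [ 560.35496748 -158.39240811  165.        ] [ 601.09462066 -159.28146413  165.        ]
loupe head top [array([ 583.93774295, -141.8433621 ,  173.5       ]), array([ 582.99372101, -174.58152615,  173.5       ]), array([ 571.26239183, -173.46892784,  173.5       ]), array([ 572.94934959, -141.89014967,  173.5       ])]
foot [array([ 658.6006779 , -109.43136072,    8.        ]), array([ 523.54431478, -210.42012225,    8.        ]), array([ 529.30916795, -101.86270098,    8.        ])]
side lip top [ 537.49266746 -153.74730769  172.5       ] posttop [array([ 654.21190529, -157.33306091,  170.        ]), array([ 637.8192728 , -149.02509583,  170.        ]), array([ 637.84153426, -165.3376114 ,  170.        ]), array([ 651.83624827, -170.78349404,  170.        ])] loupe [array([ 589.41670415, -158.43246901,  173.5       ]), array([ 577.38262068, -157.50791404,  173.5       ]), array([ 571.30149291, -164.09340251,  173.5       ]), array([ 584.24517032, -167.6180866 ,  173.5       ])]
```

```bash
python3 -m handwheel '[[0.05,0.13,0.03,0,0,0.4],[0.1,0.26,0.04,0,0,0.8],[0.15,0.39,0.04,0,0,1.2],[0.2,0.52,0.04,0,0,1.6],[0.25,0.65,0.03,0,0,2.0],[0.3,0.75,0.02,0,0,2.4],[0.318,0.818,0.02,0,0,2.543],[0.318,0.818,0.02,0,0,2.543],[0.318,0.818,0.02,0,0,2.543],[0.318,0.818,0.02,0,0,2.543],[0.318,0.818,0.02,0,0,2.543],[0.318,0.818,0.02,0,0,2.543],[0.318,0.818,0.02,0,0,2.543],[0.318,0.818,0.02,0,0,2.543],[0.318,0.818,0.02,0,0,2.543],[0.318,0.818,0.02,0,0,2.543],[0.318,0.818,0.02,0,0,2.543],[0.318,0.818,0.02,0,0,2.543],[0.318,0.818,0.02,0,0,2.543],[0.318,0.818,0.02,0,0,2.543]]' 0.06
python3 - <<'E'
from rig import bot
import pickle
from h import *
D={n:bot.get_image(n) for n in("wrist","top","side")}
pickle.dump(D,open("d1.pkl","wb"))
cv2.imwrite("pics/wrist1.png",D["wrist"]["frame"][:,:,::-1])
s=bot.read_state(); print(s["t"],s["tcp_pos"],s["tcp_rot"],s["q"],s["force"])
E
```

```text
t: 2.75
tcp_pos: [551.8, 184.4, 238.8]
tcp_rot: [[0.243, 0.97, 0.0], [0.97, -0.243, 0.0], [0.0, 0.0, -1.0]]
force: [-0.2, 0.1, 0.8]
grip_width: 60.1
2.9 [551.83634183 184.7249327  238.65330267] [[ 2.42457101e-01  9.70162128e-01 -1.85853221e-05]
 [ 9.70162128e-01 -2.42457101e-01  6.14884659e-06]
 [ 1.45923477e-06 -1.95216072e-05 -1.00000000e+00]] [ 1.59959551e+01 -5.22593539e+00  9.27363630e+01  6.32702892e-04
  9.24904990e+01 -5.99724115e+01] [ 0.11640689  0.63119544 -0.40856611]
```

View pics/wrist1.png

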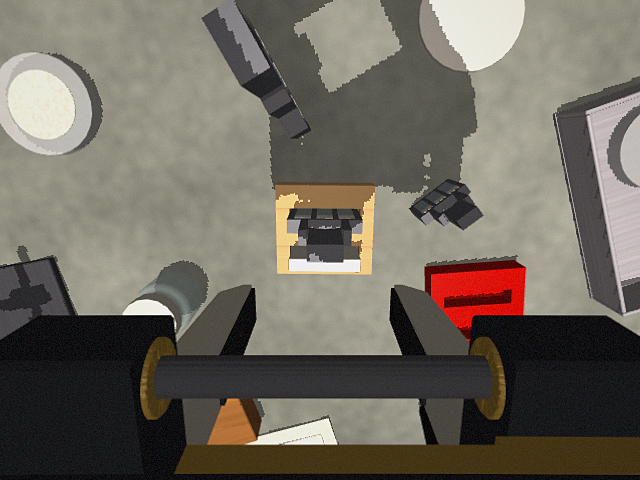

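```bash
python3 - <<'E'
import pickle
from h import *
D=pickle.load(open("d1.pkl","rb"))["wrist"]
crop(D,265,175,385,285,6,"pics/w1c.png")
print(proj(D,[[551.5,185,156],[551.5,185,138]]))
E
```

```text
[[322.18385151 252.86960551]
 [322.18927856 245.6894614 ]]
```

View pics/w1c.png

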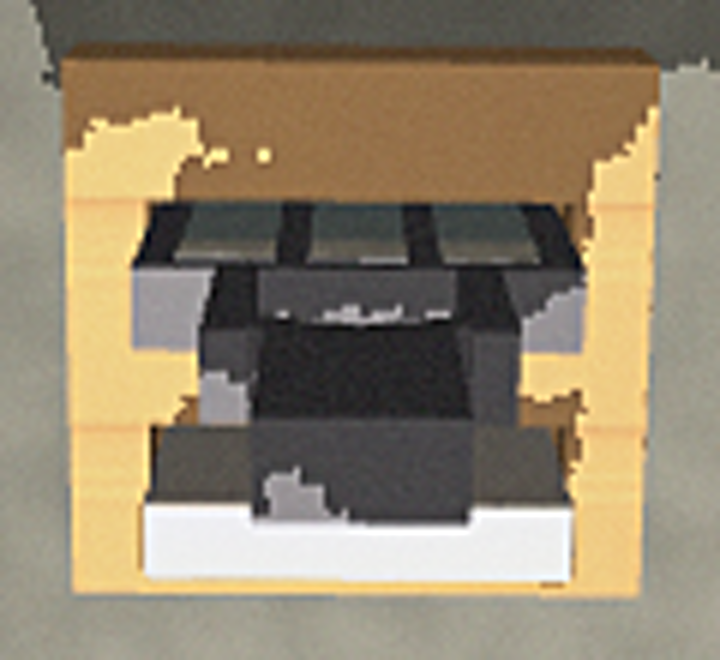

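```bash
python3 - <<'E'
import pickle
from h import *
D=pickle.load(open("d1.pkl","rb"))["wrist"]
print(pz(D,325.1,253.2,156))
for u,v in ((252,418),(470,417),(470,523),(252,522)): print(pz(D,u/6+265,v/6+175,156))
E
```

```text
[552.16957596 186.77158971 156.        ]
[543.83873195 176.87303903 156.        ]
[549.36247268 199.5097255  156.        ]
[560.90272937 196.80013492 156.        ]
[555.09555587 173.9525357  156.        ]
```

```bash
python3 -m handwheel '[[0.001,0.002,-0.03,0,0,0],[0.001,0.002,-0.07,0,0,0],[0.001,0.002,-0.1,0,0,0],[0.001,0.002,-0.117,0,0,0],[0.001,0.002,-0.117,0,0,0],[0.001,0.002,-0.117,0,0,0]]' 0.06
python3 -m handwheel '[[0,0,0,0,0,0],[0,0,0,0,0,0],[0,0,0,0,0,0],[0,0,0,0,0,0],[0,0,0,0,0,0],[0,0,0,0,0,0]]' 0.0
```

```text
t: 3.65
tcp_pos: [553.4, 187.0, 123.1]
tcp_rot: [[0.242, 0.97, 0.002], [0.97, -0.242, 0.0], [0.001, 0.001, -1.0]]
force: [-0.3, 0.0, -0.7]
grip_width: 59.9
t: 4.4
tcp_pos: [552.9, 186.8, 121.7]
tcp_rot: [[0.242, 0.97, -0.0], [0.97, -0.242, -0.0], [-0.0, 0.0, -1.0]]
force: [-0.2, -0.6, -0.2]
grip_width: 24.0
```

```bash
python3 -m handwheel '[[0,0,0.005,0,0,0],[0,0,0.015,0,0,0],[0,0,0.03,0,0,0],[0,0,0.05,0,0,0],[0,0,0.075,0,0,0],[0,0,0.1,0,0,0],[0,0,0.115,0,0,0],[0,0,0.12,0,0,0],[0,0,0.12,0,0,0],[0,0,0.12,0,0,0]]'
python3 - <<'E'
from rig import bot
import pickle
from h import *
D={n:bot.get_image(n) for n in("wrist","top","side")}
pickle.dump(D,open("d2.pkl","wb"))
s=bot.read_state(); print(s["t"],s["tcp_pos"],s["tcp_rot"].round(3).tolist(),s["force"],s["moment"])
crop(D["wrist"],220,150,420,300,4,"pics/w2c.png")
crop(D["side"],170,140,370,340,3,"pics/s2c.png")
E
```

```text
t: 5.65
tcp_pos: [552.6, 186.7, 240.7]
tcp_rot: [[0.242, 0.97, -0.001], [0.97, -0.242, -0.0], [-0.001, -0.001, -1.0]]
force: [-0.3, 0.5, -1.6]
grip_width: 23.5
5.8 [552.7280774  186.75129513 241.04024613] [[0.242, 0.97, -0.001], [0.97, -0.242, -0.0], [-0.0, -0.001, -1.0]] [ 0.74376688  0.69552758 -1.03039373] [ 0.00557805 -0.16362409 -0.01504581]
```

View pics/w2c.png

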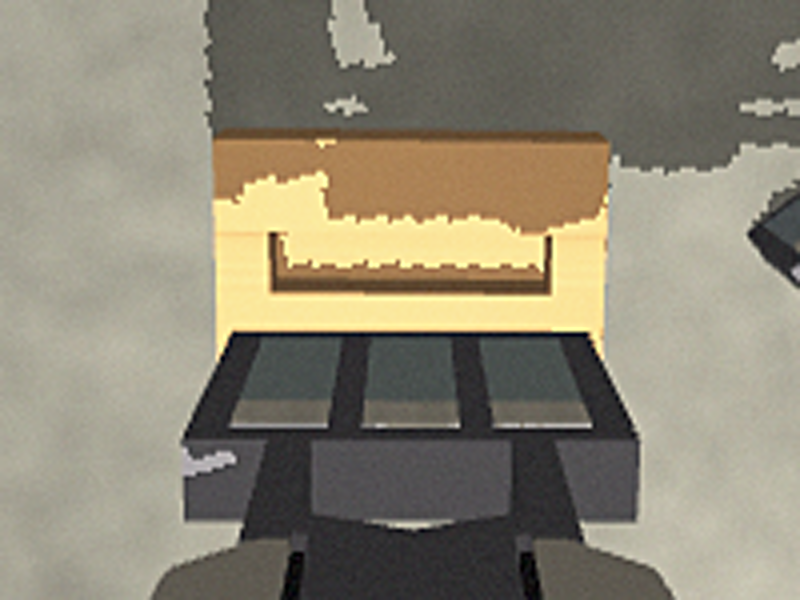

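View pics/s2c.png

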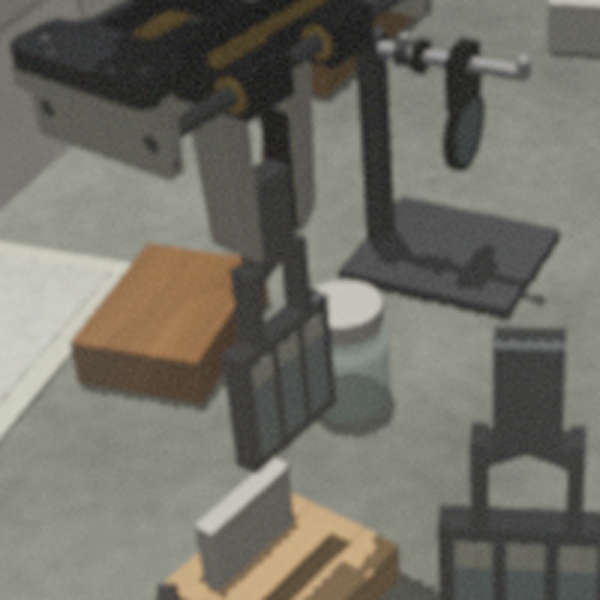

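```bash
python3 - <<'E'
import pickle
from h import *
D=pickle.load(open("d2.pkl","rb"))["wrist"]
Rc=np.array([[.970,.242],[-.242,.970]]) # columns x,y axes of carrier
t=np.array([552.7,186.75])
for n,u,v,z in(("pt fr L",185,438,193.2),("pt fr R",638,438,193.2),("pt bk L",185,521,193.2),("pt bk R",638,521,193.2),("bot L",235,333,125.2),("bot R",587,333,125.2)):
    p=pz(D,(u+.5)/4-.5+220,(v+.5)/4-.5+150,z); print(n,p.round(1),(Rc.T@(p[:2]-t)).round(1))
E
```

```text
pt fr L [538.4 158.5 193.2] [ -7.  -30.9]
pt fr R [553.6 219.5 193.2] [-7.1 32. ]
pt bk L [550.1 155.1 193.2] [  5.2 -31.3]
pt bk R [565.5 217.  193.2] [ 5.1 32.4]
bot L [539.  157.9 125.2] [ -6.3 -31.2]
bot R [554.3 219.4 125.2] [-6.4 32.1]
```

```bash
python3 - <<'E'
import pickle
from h import *
D=pickle.load(open("d0.pkl","rb"))
s=D["side"];t=D["top"]
print(pz(s,318,355,0),pz(s,375,358,0)); 
for z in(150,180,210): print(z,pz(s,346,252,z),pz(t,244,262,z))
W=pickle.load(open("d1.pkl","rb"))["wrist"]
print(pz(W,300,133,0),pz(W,222,10,180))
print("jar",pz(t,332,190,75),"dish",pz(t,356,295,0))
E
```

```text
[473.01691369 186.56375101   0.        ] [386.35819885 163.34273897   0.        ]
150 [454.0965319  104.64964922 150.        ] [448.44190532 171.24475021 150.        ]
180 [442.68732306 142.88925429 180.        ] [445.78571898 166.94618791 180.        ]
210 [431.27811423 181.12885936 210.        ] [443.12953263 162.64762561 210.        ]
[471.98537887 182.56202511   0.        ] [410.31838499 168.59350585 180.        ]
jar [599.76206647   9.2551093   75.        ] dish [392.26612589 -44.05818313   0.        ]
```

```bash
python3 -m handwheel '[[0,-0.012,0,0,0,0.01],[0,-0.036,0,0,0,0.03],[-0.003,-0.066,0,0,0,0.05],[-0.008,-0.1,0,0,0,0.07],[-0.014,-0.134,0,0,0,0.09],[-0.022,-0.168,0,0,0,0.11],[-0.03,-0.202,0,0,0,0.13],[-0.039,-0.236,0,0,0,0.15],[-0.048,-0.27,-0.006,0,0,0.165],[-0.055,-0.3,-0.018,0,0,0.178],[-0.06,-0.322,-0.03,0,0,0.186],[-0.063,-0.335,-0.04,0,0,0.19],[-0.064,-0.34,-0.046,0,0,0.192],[-0.064,-0.34,-0.048,0,0,0.192],[-0.064,-0.34,-0.048,0,0,0.192],[-0.064,-0.34,-0.048,0,0,0.192]]'
python3 - <<'E'
from rig import bot
import pickle
from h import *
D={n:bot.get_image(n) for n in("wrist","top","side")}
pickle.dump(D,open("d3.pkl","wb"))
s=bot.read_state(); print(s["t"],s["tcp_pos"],s["tcp_rot"].round(3).tolist(),s["force"],s["moment"])
cv2.imwrite("pics/w3.png",D["wrist"]["frame"][:,:,::-1])
crop(D["side"],260,110,400,250,5,"pics/s3c.png")
crop(D["top"],360,120,480,260,4,"pics/t3c.png")
E
```

```text
t: 7.8
tcp_pos: [489.1, -152.8, 194.0]
tcp_rot: [[0.052, 0.999, 0.0], [0.999, -0.052, -0.0], [-0.0, 0.0, -1.0]]
force: [-0.1, 0.0, -0.6]
grip_width: 23.6
7.95 [ 489.01193316 -152.98140795  193.89518073] [[0.052, 0.999, 0.0], [0.999, -0.052, -0.0], [-0.0, 0.0, -1.0]] [-0.07550415 -0.13304558 -1.78915336] [ 0.08167013 -0.14935799 -0.02888479]
```

View pics/w3.png

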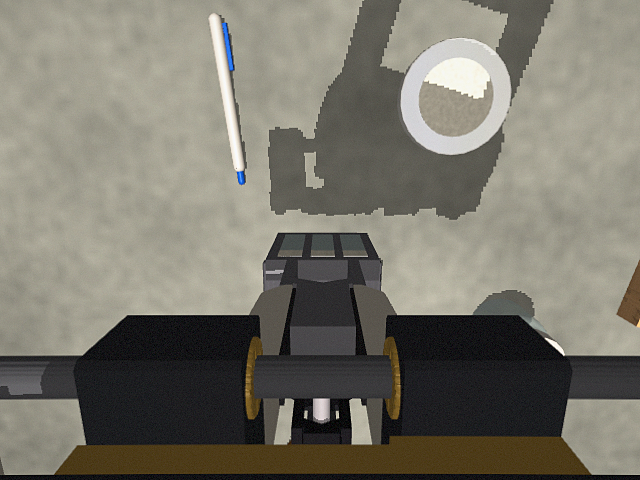

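View pics/s3c.png

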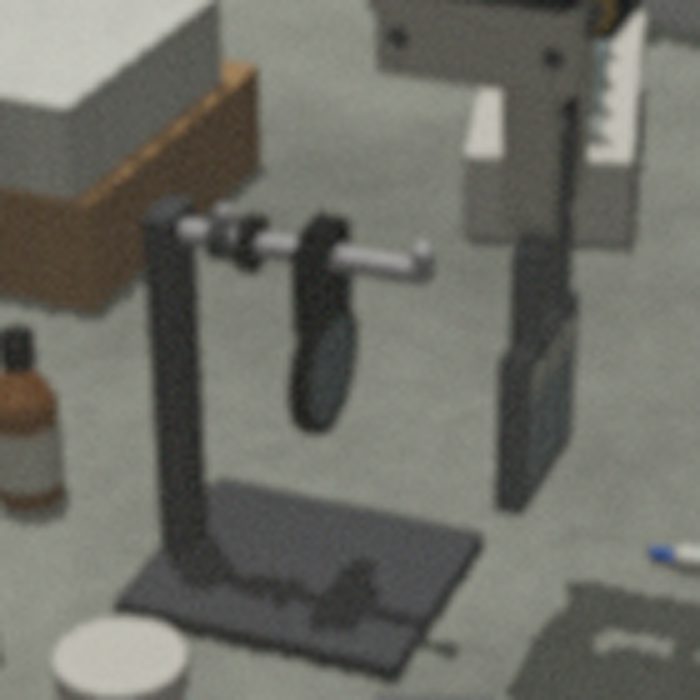

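View pics/t3c.png

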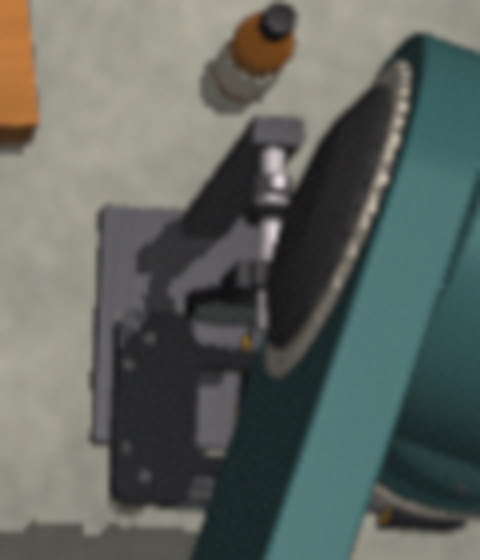

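```bash
python3 - <<'E'
import pickle
from h import *
D=pickle.load(open("d3.pkl","rb"))
crop(D["wrist"],260,220,390,450,3,"pics/w3a.png")
crop(D["wrist"],285,390,360,448,10,"pics/w3b.png")
w=D["wrist"]
h=lambda x,y,z:[588.3+x*np.cos(.0524)+y*np.sin(.0524),-158.5-x*np.sin(.0524)+y*np.cos(.0524),z]
print(proj(w,[h(-51,0,172.5),h(-56,0,160),h(-40,0,165),h(-15,0,173.5)]),proj(w,[489,-153,210]))
E
```

```text
[[320.10704327 373.53078495]
 [320.22763432 352.76943013]
 [320.17461862 383.47553428]
 [320.08372151 432.85300989]] [[320.3610989  320.22503832]]
```

View pics/w3a.png

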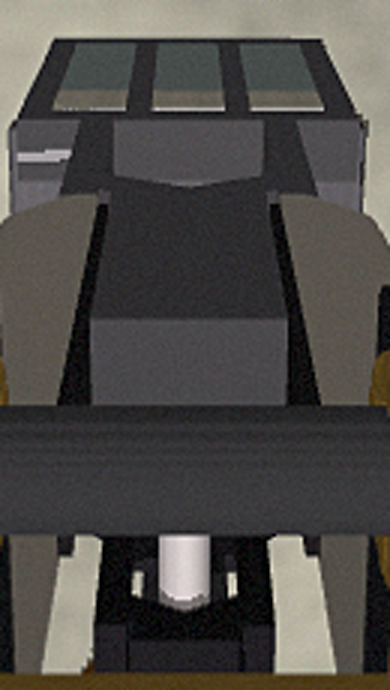

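View pics/w3b.png

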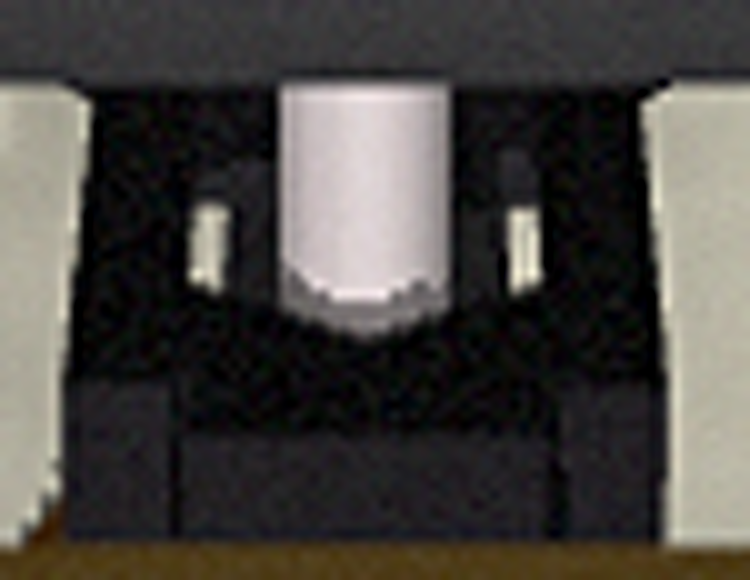

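```bash
python3 -m handwheel '[[0.005,0,0,0,0,0],[0.013,-0.001,0,0,0,0],[0.023,-0.001,0,0,0,0],[0.035,-0.002,0,0,0,0],[0.047,-0.003,0,0,0,0],[0.058,-0.003,0,0,0,0],[0.066,-0.004,0,0,0,0],[0.069,-0.004,0,0,0,0],[0.069,-0.004,0,0,0,0],[0.069,-0.004,0,0,0,0]]'
python3 - <<'E'
from rig import bot
import pickle
from h import *
D={n:bot.get_image(n) for n in("wrist","side")}
pickle.dump(D,open("d4.pkl","wb"))
s=bot.read_state(); print(s["t"],s["tcp_pos"],s["tcp_rot"].round(3).tolist(),s["force"],s["moment"])
crop(D["side"],260,110,400,250,5,"pics/s4c.png")
crop(D["wrist"],240,210,410,450,3,"pics/w4a.png")
E
```

```text
t: 9.2
tcp_pos: [557.7, -157.2, 193.7]
tcp_rot: [[0.053, 0.999, 0.0], [0.999, -0.053, -0.0], [-0.0, 0.0, -1.0]]
force: [0.9, -0.1, -1.8]
grip_width: 23.5
9.3 [ 557.69113249 -157.21634111  193.79497496] [[0.053, 0.999, 0.0], [0.999, -0.053, -0.0], [-0.0, 0.0, -1.0]] [ 0.41367218  0.07822566 -1.29518066] [ 0.05552596 -0.10963858  0.00454985]
```

View pics/s4c.png

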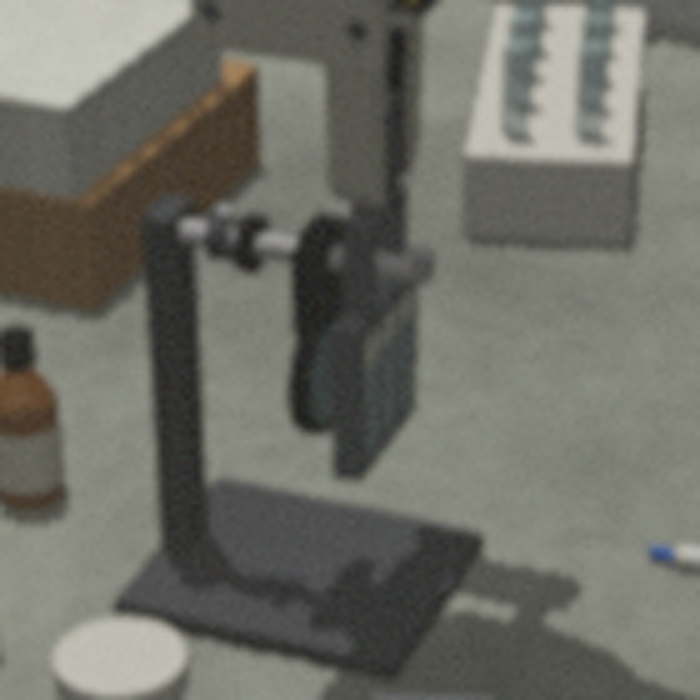

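View pics/w4a.png

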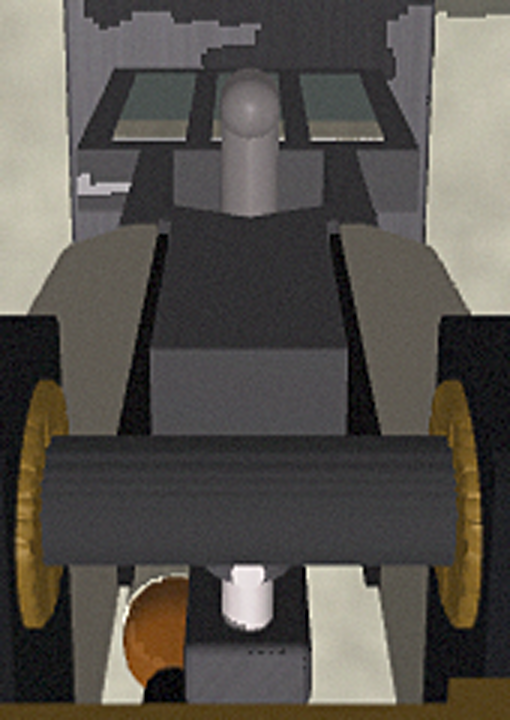

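```bash
python3 -m handwheel '[[0,0,-0.003,0,0,0],[0,0,-0.007,0,0,0],[0,0,-0.011,0,0,0],[0,0,-0.013,0,0,0],[0,0,-0.014,0,0,0],[0,0,-0.015,0,0,0],[0,0,-0.0155,0,0,0],[0,0,-0.016,0,0,0],[0,0,-0.016,0,0,0]]'
```

```text
t: 10.42
tcp_pos: [557.8, -157.2, 177.7]
tcp_rot: [[0.053, 0.999, -0.0], [0.999, -0.053, -0.0], [-0.0, -0.0, -1.0]]
force: [-0.1, 0.0, -0.7]
grip_width: 23.7
```

```bash
python3 -m handwheel '[[0,0,-0.0005,0,0,0],[0,0,-0.0005,0,0,0]]'; python3 -c "
from rig import bot
s=bot.read_state();print(s['tcp_pos'],s['force'],s['moment'])"; python3 -m handwheel '[[0,0,-0.0005,0,0,0],[0,0,-0.0005,0,0,0]]'; python3 -c "
from rig import bot
s=bot.read_state();print(s['tcp_pos'],s['force'],s['moment'])"
```

```text
t: 10.68
tcp_pos: [557.9, -157.2, 177.1]
tcp_rot: [[0.053, 0.999, 0.0], [0.999, -0.053, -0.0], [-0.0, 0.0, -1.0]]
force: [0.2, -0.1, -1.2]
grip_width: 24.0
[ 557.87424238 -157.20107336  177.14753439] [ 0.21727314 -0.06159228 -1.23418519] [ 0.06106094 -0.1733325  -0.00229844]
t: 10.92
tcp_pos: [557.9, -157.2, 177.0]
tcp_rot: [[0.053, 0.999, 0.0], [0.999, -0.053, -0.0], [-0.0, 0.0, -1.0]]
force: [-0.8, 0.7, 3.4]
grip_width: 23.7
[ 557.92009443 -157.22450445  176.99966126] [-0.79983406  0.68827586  3.36283508] [0.1473642  0.02718132 0.0340455 ]
```

```bash
python3 -m handwheel '[[0,0,-0.0003,0,0,0],[0.001,0,0.0003,0,0,0],[0.003,0,0.0003,0,0,0],[0.005,-0.0003,0.0003,0,0,0],[0.007,-0.0004,0.0003,0,0,0],[0.008,-0.0004,0.0003,0,0,0],[0.009,-0.0005,0.0003,0,0,0],[0.01,-0.0005,0.0003,0,0,0],[0.011,-0.0006,0.0003,0,0,0],[0.012,-0.0006,0.0003,0,0,0],[0.0135,-0.0007,0.0003,0,0,0],[0.015,-0.0008,0.0003,0,0,0],[0.0165,-0.0009,0.0003,0,0,0],[0.018,-0.0009,0.0003,0,0,0],[0.018,-0.0009,0.0003,0,0,0]]'; python3 - <<'E'
from rig import bot
import pickle
from h import *
D={n:bot.get_image(n) for n in("wrist","side","top")}
pickle.dump(D,open("d5.pkl","wb"))
s=bot.read_state(); print(s["t"],s["tcp_pos"],s["tcp_rot"].round(3).tolist(),s["force"],s["moment"])
crop(D["side"],280,130,380,230,7,"pics/s5c.png")
t=pickle.load(open("d0.pkl","rb"))["top"]
for v in(225,228,232):
  p=pz(t,(290.5)/5-.5+370,(v+.5)/5-.5+130,172); print(v,p)
E
```

```text
t: 12.8
tcp_pos: [576.1, -158.1, 177.0]
tcp_rot: [[0.053, 0.999, 0.0], [0.999, -0.053, -0.0], [-0.0, 0.0, -1.0]]
force: [-1.7, 1.7, 3.6]
grip_width: 23.6
12.95 [ 576.04701673 -158.15729938  176.98007511] [[0.053, 0.999, 0.001], [0.999, -0.053, -0.0], [-0.0, 0.001, -1.0]] [0.61831352 2.22501178 2.7739468 ] [ 0.20392162 -0.13625675 -0.02011046]
225 [ 604.6963682 -158.3434127  172.       ]
228 [ 603.58604742 -158.30898675  172.        ]
232 [ 602.10622448 -158.2631174   172.        ]
```

View pics/s5c.png

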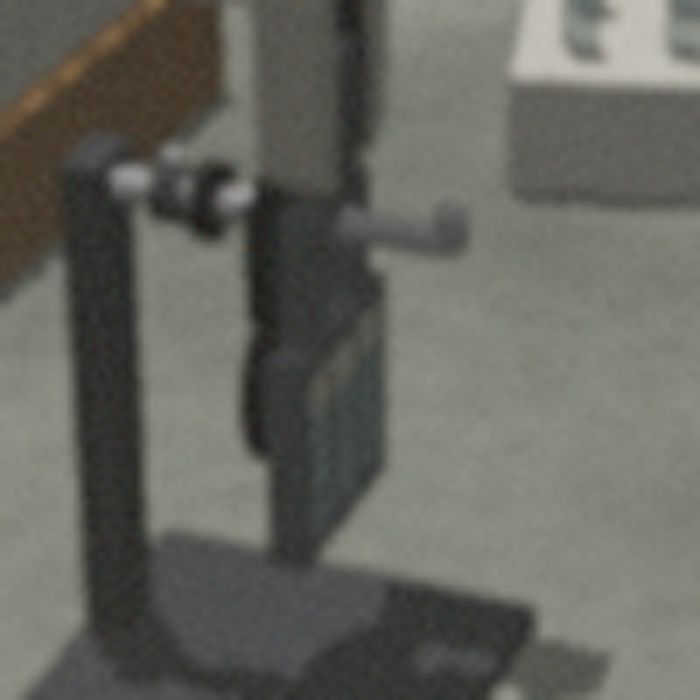

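```bash
python3 -m handwheel '[[0.001,0.0003,0.0003,0,0,0],[0.002,0.0003,0.0003,0,0,0],[0.003,0.0003,0.0003,0,0,0],[0.004,0.0002,0.0003,0,0,0],[0.005,0.0002,0.0003,0,0,0],[0.006,0.0002,0.0003,0,0,0],[0.006,0.0002,0.0003,0,0,0]]'; python3 -c "
from rig import bot
s=bot.read_state();print(s['tcp_pos'],s['force'],s['moment'])"; python3 -m handwheel '[[0.0005,0,0,0,0,0],[0.001,0,0,0,0,0],[0.001,0,0,0,0,0]]'; python3 -m handwheel '[[0.0005,0,0,0,0,0],[0.001,0,0,0,0,0],[0.001,0,0,0,0,0]]'
```

```text
t: 13.82
tcp_pos: [582.0, -157.9, 177.3]
tcp_rot: [[0.053, 0.999, 0.0], [0.999, -0.053, 0.0], [0.0, 0.0, -1.0]]
force: [-0.2, -1.7, -0.0]
grip_width: 23.9
[ 582.00792635 -157.88758661  177.26389448] [-0.23347686 -1.717367   -0.04067453] [-0.1763402  -0.0808154   0.00380372]
t: 14.2
tcp_pos: [582.9, -157.9, 177.2]
tcp_rot: [[0.053, 0.999, 0.0], [0.999, -0.053, 0.0], [0.0, 0.0, -1.0]]
force: [0.1, -0.8, 0.1]
grip_width: 23.8
t: 14.58
tcp_pos: [583.9, -157.9, 177.2]
tcp_rot: [[0.053, 0.999, 0.0], [0.999, -0.053, -0.0], [-0.0, 0.0, -1.0]]
force: [-1.4, -1.2, 0.1]
grip_width: 24.0
```

```bash
python3 -m handwheel '[[0.0005,-0.0001,0,0,0,0],[0.001,-0.0002,0,0,0,0],[0.001,-0.0002,0,0,0,0]]'; python3 -m handwheel '[[0.0005,0,0,0,0,0],[0.001,0,0,0,0,0],[0.001,0,0,0,0,0]]';python3 -m handwheel '[[0.0005,0,0,0,0,0],[0.0005,0,0,0,0,0]]'
```

```text
t: 14.95
tcp_pos: [584.9, -158.0, 177.2]
tcp_rot: [[0.053, 0.999, 0.0], [0.999, -0.053, 0.0], [0.0, 0.0, -1.0]]
force: [-0.9, 0.0, 0.2]
grip_width: 23.7
t: 15.32
tcp_pos: [585.9, -158.1, 177.2]
tcp_rot: [[0.053, 0.999, 0.0], [0.999, -0.053, 0.0], [0.0, 0.0, -1.0]]
force: [-1.4, 0.6, -0.7]
grip_width: 24.1
t: 15.58
tcp_pos: [586.4, -158.1, 177.2]
tcp_rot: [[0.053, 0.999, 0.0], [0.999, -0.053, -0.0], [-0.0, 0.0, -1.0]]
force: [-1.0, -0.7, -0.1]
grip_width: 23.6
```

```bash
for i in 1 2; do :; done; python3 -m handwheel '[[0.0005,0,0,0,0,0],[0.001,-0.0001,0,0,0,0],[0.001,-0.0001,0,0,0,0]]' | grep -E "tcp_pos|force"; python3 -m handwheel '[[0.0005,0,0,0,0,0],[0.0005,0,0,0,0,0]]'| grep -E "tcp_pos|force"
```

```text
tcp_pos: [587.4, -158.2, 177.2]
force: [-0.3, 0.4, -0.5]
tcp_pos: [587.9, -158.2, 177.3]
force: [-1.1, -0.7, -0.4]
```

```bash
python3 -m handwheel '[[0.0005,0,0,0,0,0],[0.001,-0.0001,0,0,0,0],[0.001,-0.0001,0,0,0,0]]' | grep -E "tcp_pos|force"; python3 - <<'E'
from rig import bot
from h import *
d=bot.get_image("side"); crop(d,280,130,380,230,7,"pics/s6c.png")
d=bot.get_image("wrist"); crop(d,260,390,390,450,6,"pics/w6c.png")
E
```

```text
tcp_pos: [588.9, -158.3, 177.2]
force: [-1.3, -0.5, -0.1]
```

View pics/s6c.png

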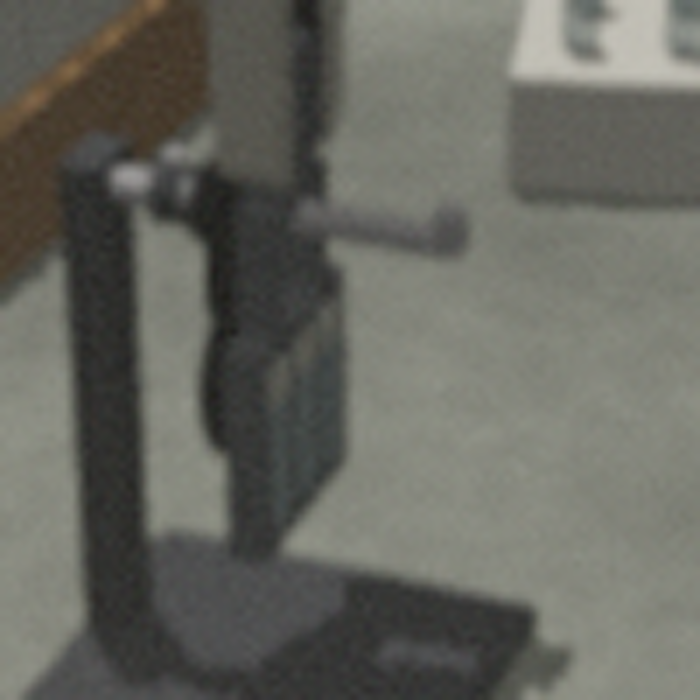

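View pics/w6c.png

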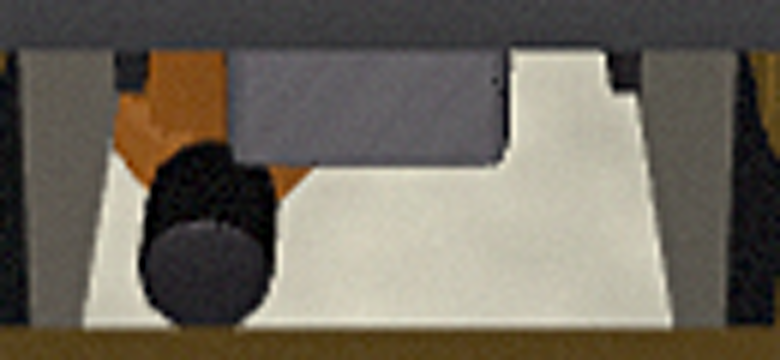

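```bash
python3 -m handwheel '[[0.0005,0,0,0,0,0],[0.0005,0,0,0,0,0],[0.0005,0,0,0,0,0]]' | grep -E "tcp_pos|force"; python3 -m handwheel '[[0.0005,0,0,0,0,0],[0.0005,0,0,0,0,0],[0.0005,0,0,0,0,0]]' | grep -E "tcp_pos|force"; 
```

```text
tcp_pos: [589.4, -158.3, 177.2]
force: [-0.4, -1.0, -0.5]
tcp_pos: [589.9, -158.3, 177.2]
force: [-0.8, -0.3, -0.5]
```

```bash
python3 -m handwheel '[[0.0005,0,0,0,0,0],[0.0005,0,0,0,0,0],[0.0005,0,0,0,0,0]]' | grep -E "tcp_pos|force"; python3 -m handwheel '[[0.0005,0,0,0,0,0],[0.0005,0,0,0,0,0],[0.0005,0,0,0,0,0]]' | grep -E "tcp_pos|force"; 
```

```text
tcp_pos: [590.3, -158.3, 177.3]
force: [-2.7, -0.1, 0.2]
tcp_pos: [590.8, -158.3, 177.2]
force: [-3.9, -1.2, 1.8]
```

```bash
python3 -m handwheel '[[0.0005,0,0,0,0,0],[0.0005,0,0,0,0,0],[0.0005,0,0,0,0,0]]' | grep -E "tcp_pos|tcp_rot|force"; python3 -m handwheel '[[0.0005,0,0,0,0,0],[0.0005,0,0,0,0,0],[0.0005,0,0,0,0,0]]' | grep -E "tcp_pos|tcp_rot|force"; 
```

```text
tcp_pos: [591.2, -158.4, 177.2]
tcp_rot: [[0.053, 0.999, -0.0], [0.999, -0.053, -0.0], [-0.0, -0.0, -1.0]]
force: [-5.3, -1.0, 1.7]
tcp_pos: [591.6, -158.3, 177.3]
tcp_rot: [[0.053, 0.999, -0.001], [0.999, -0.053, -0.0], [-0.0, -0.001, -1.0]]
force: [-7.0, -0.8, 0.9]
```

```bash
python3 -m handwheel '[[0.0005,0,0,0,0,0],[0.0005,0,0,0,0,0],[0.0005,0,0,0,0,0]]' | grep -E "tcp_pos|force"; python3 -m handwheel '[[0.0003,0,0,0,0,0],[0.0006,0,0,0,0,0],[0.0006,0,0,0,0,0],[0.0006,0,0,0,0,0]]' | grep -E "tcp_pos|tcp_rot|force"; 
```

```text
tcp_pos: [591.9, -158.4, 177.2]
force: [-7.8, -1.1, 3.0]
tcp_pos: [592.3, -158.4, 177.2]
tcp_rot: [[0.053, 0.999, -0.002], [0.999, -0.053, -0.0], [-0.0, -0.002, -1.0]]
force: [-11.0, -1.4, 2.9]
```

```bash
python3 -m handwheel '[[0,0,0,0,0,0],[0,0,0,0,0,0],[0,0,0,0,0,0]]' | grep -E "tcp_pos|force"; python3 -m handwheel '[[0,0,0,0,0,0],[0,0,0,0,0,0],[0,0,0,0,0,0]]' | grep -E "t:|tcp_pos|tcp_rot|force"; python3 - <<'E'
from rig import bot
from h import *
d=bot.get_image("side"); crop(d,280,130,380,230,7,"pics/s7c.png")
s=bot.read_state();print(s['t'],s['tcp_pos'],s['force'],s['moment'])
E
```

```text
tcp_pos: [592.3, -158.4, 177.2]
force: [-10.2, -1.4, 3.3]
t: 20.55
tcp_pos: [592.3, -158.4, 177.3]
tcp_rot: [[0.053, 0.999, -0.002], [0.999, -0.053, -0.0], [-0.0, -0.002, -1.0]]
force: [-10.2, -1.9, 2.9]
20.6 [ 592.32489136 -158.41304484  177.27540188] [-9.35399112 -2.27842759  3.27923575] [-0.16524702  1.84727946 -0.03300811]
```

View pics/s7c.png

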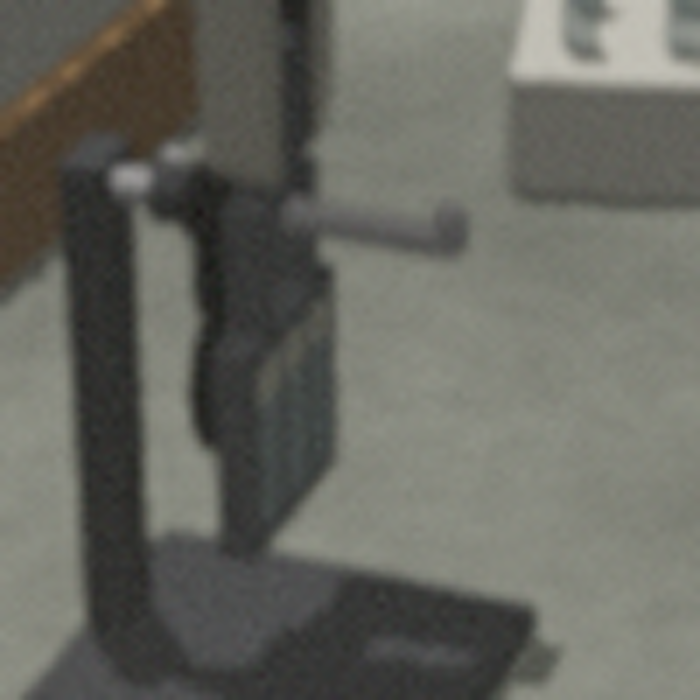

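```bash
python3 -m handwheel '[[-0.0004,0,0,0,0,0],[-0.0008,0,0,0,0,0],[-0.0012,0,0,0,0,0],[-0.0016,-0.0001,0,0,0,0],[-0.002,-0.0001,0,0,0,0],[-0.0024,-0.0001,0,0,0,0],[-0.0027,-0.0001,0,0,0,0],[-0.003,-0.0001,0,0,0,0],[-0.003,-0.0001,0,0,0,0],[-0.003,-0.0001,0,0,0,0],[-0.003,-0.0001,0,0,0,0]]'
```

```text
t: 21.98
tcp_pos: [590.0, -158.4, 177.2]
tcp_rot: [[0.053, 0.999, 0.0], [0.999, -0.053, 0.0], [0.0, 0.0, -1.0]]
force: [0.6, -0.7, -2.2]
grip_width: 23.7
```

```bash
python3 -m handwheel '[[0,0,-0.0002,0,0,0],[0,0,-0.0002,0,0,0],[0,0,-0.0002,0,0,0]]'|grep -E "tcp_pos|force";  python3 - <<'E'
from rig import bot
from h import *
s=bot.read_state();print(s['t'],s['tcp_pos'],s['force'],s['moment'])
d=bot.get_image("wrist"); crop(d,230,200,420,440,3,"pics/w8.png")
E
```

```text
tcp_pos: [590.0, -158.4, 177.2]
force: [0.3, 0.1, 1.1]
22.35 [ 590.02217292 -158.36792045  177.19646247] [0.31402363 0.1165153  1.10444695] [ 0.068838   -0.16329246  0.01179726]
```

View pics/w8.png

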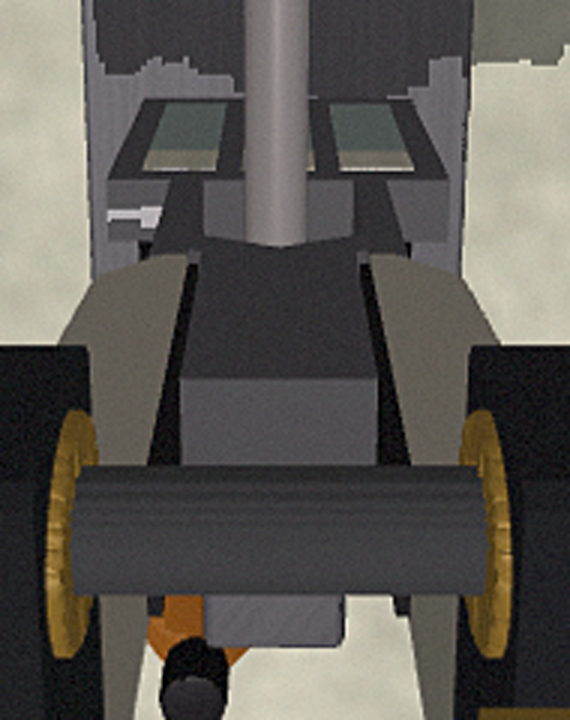

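```bash
python3 -m handwheel '[[0,0,0,0,0,0],[0,0,0,0,0,0],[0,0,0,0,0,0],[0,0,0,0,0,0],[0,0,0,0,0,0],[0,0,0,0,0,0]]' 0.045; python3 - <<'E'
from rig import bot
from h import *
d=bot.get_image("wrist"); crop(d,230,200,420,440,3,"pics/w9.png")
d=bot.get_image("side"); crop(d,280,130,380,230,7,"pics/s9c.png")
E
```

```text
t: 23.15
tcp_pos: [590.0, -158.4, 177.0]
tcp_rot: [[0.053, 0.999, 0.0], [0.999, -0.053, -0.0], [-0.0, 0.0, -1.0]]
force: [0.7, -0.3, -0.1]
grip_width: 44.7
```

View pics/w9.png

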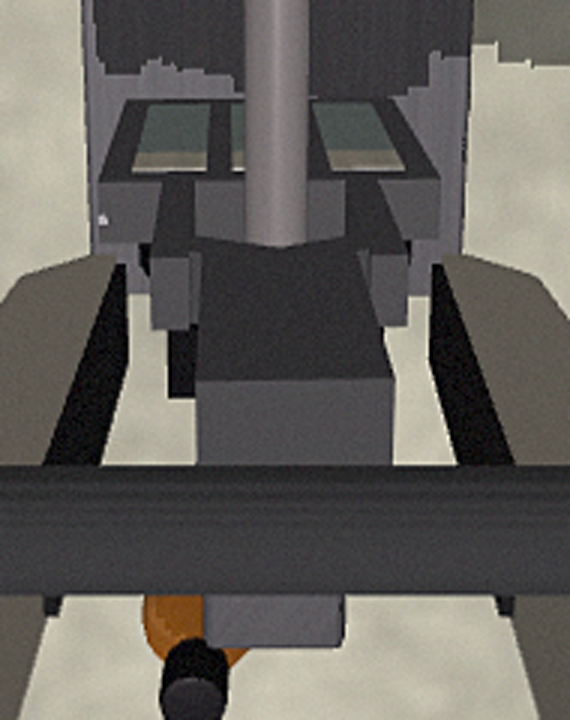

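View pics/s9c.png

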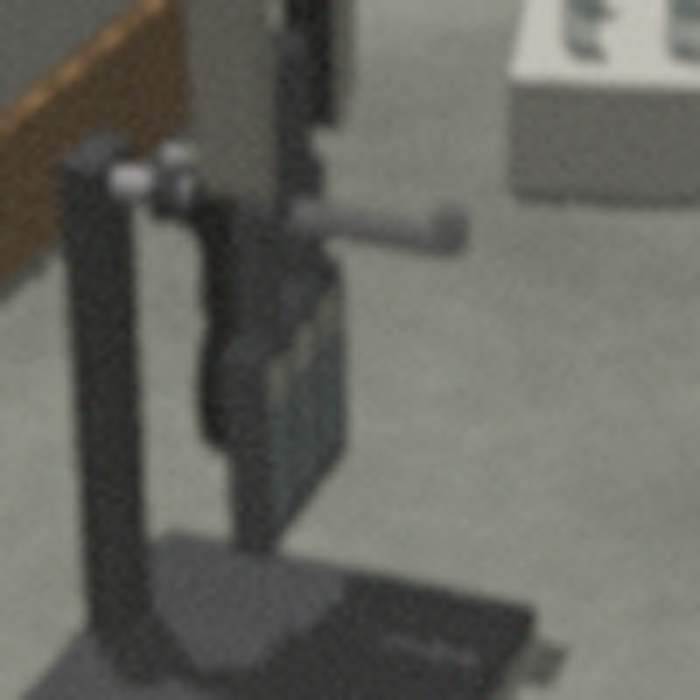

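```bash
python3 -m handwheel '[[0,0,0,0,0,0],[0,0,0,0,0,0],[0,0,0,0,0,0],[0,0,0,0,0,0],[0,0,0,0,0,0],[0,0,0,0,0,0],[0,0,0,0,0,0],[0,0,0,0,0,0]]' 0.055; python3 - <<'E'
from rig import bot
from h import *
d=bot.get_image("wrist"); crop(d,230,200,420,440,3,"pics/w10.png")
E
```

```text
t: 24.25
tcp_pos: [590.0, -158.4, 177.0]
tcp_rot: [[0.053, 0.999, -0.0], [0.999, -0.053, -0.0], [-0.0, -0.0, -1.0]]
force: [0.2, 0.3, 0.1]
grip_width: 55.1
```

View pics/w10.png

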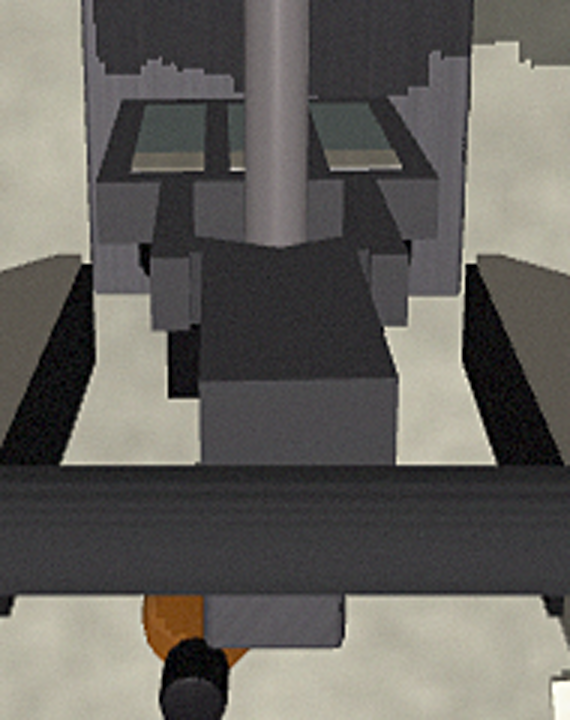

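```bash
python3 -m handwheel '[[0,0,0.005,0,0,0],[0,0,0.015,0,0,0],[0,0,0.035,0,0,0],[0,0,0.06,0,0,0],[0,0,0.09,0,0,0],[0,0,0.12,0,0,0],[-0.04,0,0.14,0,0,0],[-0.08,0,0.15,0,0,0],[-0.12,0,0.15,0,0,0],[-0.15,0,0.15,0,0,0],[-0.16,0,0.15,0,0,0],[-0.16,0,0.15,0,0,0],[-0.16,0,0.15,0,0,0],[-0.16,0,0.15,0,0,0]]' 0.06; python3 - <<'E'
from rig import bot
from h import *
for i in(0,1):
    d=bot.get_image("wrist"); cv2.imwrite(f"pics/w11{i}.png",d["frame"][:,:,::-1])
    d=bot.get_image("side"); crop(d,260,110,400,250,5,f"pics/s11{i}.png")
cv2.imwrite("pics/side11.png",d["frame"][:,:,::-1])
E
```

```text
t: 26.05
tcp_pos: [430.6, -158.4, 326.7]
tcp_rot: [[0.052, 0.999, -0.001], [0.999, -0.052, 0.0], [0.0, -0.001, -1.0]]
force: [-0.3, 0.2, -0.3]
grip_width: 60.1
```

View pics/w111.png

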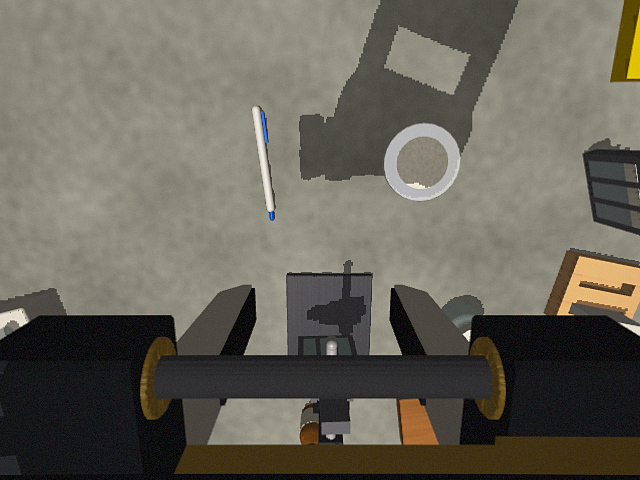

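View pics/s111.png

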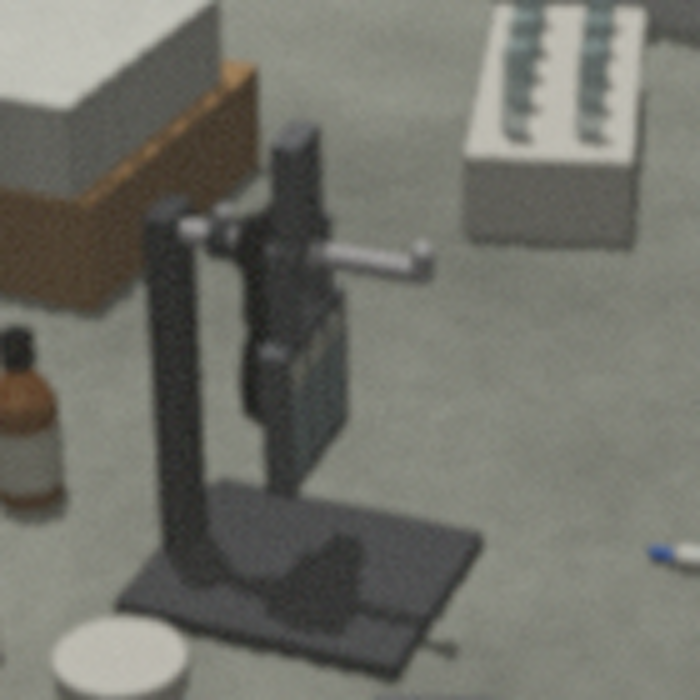

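View pics/side11.png

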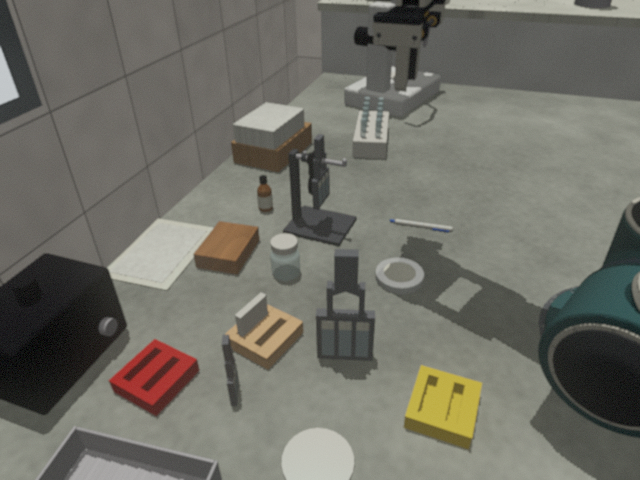

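```bash
python3 -m handwheel '[[-0.02,0,0,0,0,0],[-0.04,0,0,0,0,0],[-0.06,0,0,0,0,0],[-0.08,0,0,0,0,0],[-0.08,0,0,0,0,0],[-0.08,0,0,0,0,0],[-0.08,0,0,0,0,0],[-0.08,0,0,0,0,0]]' | head -2; python3 - <<'E'
from rig import bot
from h import *
a=cv2.imread("pics/s111.png")
d=bot.get_image("side"); crop(d,260,110,400,250,5,"pics/s12.png")
b=cv2.imread("pics/s12.png"); print(cv2.absdiff(a[120:500,220:370],b[120:500,220:370]).mean(), cv2.absdiff(a[:100,:200],b[:100,:200]).mean())
d=bot.get_image("top"); crop(d,370,130,450,250,5,"pics/t12.png")
E
```

```text
t: 27.25
tcp_pos: [350.3, -158.4, 326.9]
2.0960116959064328 1.3834833333333334
```

View pics/t12.png

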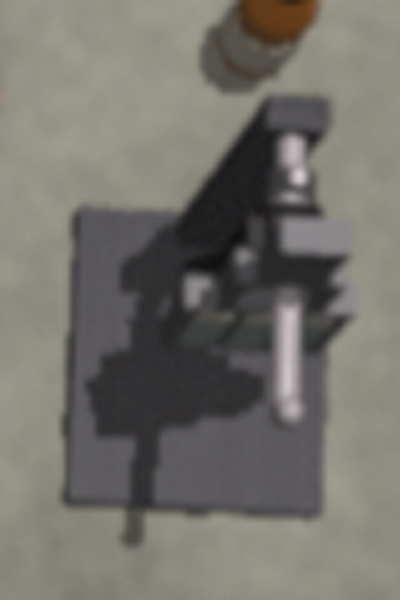

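```bash
python3 - <<'E'
from rig import bot
from h import *
d=bot.get_image("top")
p=pz(d,316.5/5-.5+370,(236.5)/5-.5+130,211.5); print(p)
x=p[0]; print("bar y", -158.2-(x-588.3)*.0524)
crop(d,400,160,445,205,14,"pics/t13.png")
s=bot.get_image("side");crop(s,310,125,345,215,6,"pics/s13.png")
E
```

```text
[ 589.59929491 -156.77997094  211.5       ]
bar y -158.26808305340754
```

View pics/t13.png

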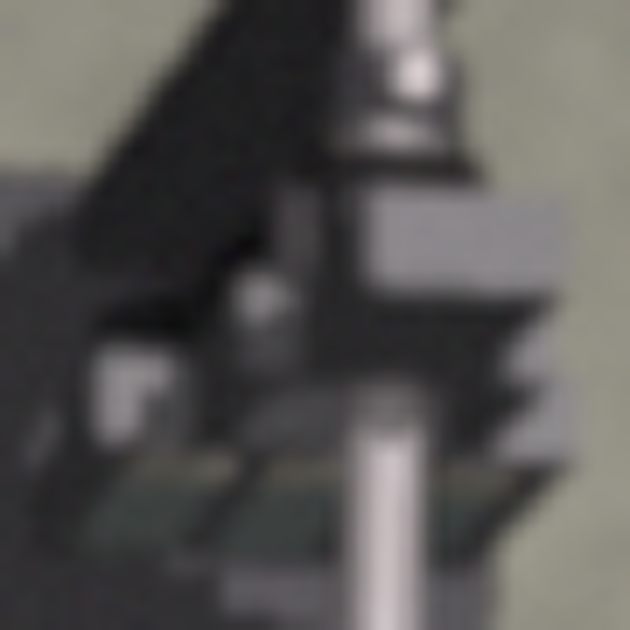

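View pics/s13.png

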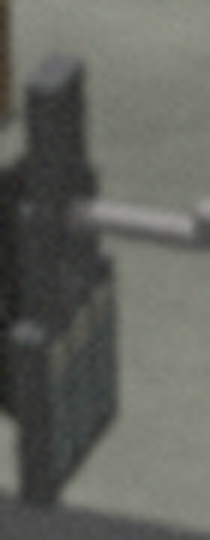

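```bash
python3 -c "
from rig import bot
print(bot.sign_off()); print(bot.read_state()['t'])"
```

```text
the job is handed in; nothing more can be done
None
the job is handed in; nothing more can be done
```

The carrier now hangs on the hook in front of the loupe, and the job was handed in at about 27.5 s. The sign-off gave no verdict.

- **Hanging:** I gripped the middle-sized grey carrier by its tab and lifted it out of the holder. I passed its eye over the lip and set it on the bar, where the reaction reached a few newtons.
- **Pressing:** I slid it along until the loupe met the stop, which I felt at TCP x ≈ 590 mm. I pressed at a measured 9–11 N for about 0.75 s, eased off to about 0 N and opened the fingers. These are wrist readings with about 1 N of noise. The highest was 11 N, so the 18 N limit was not approached.

**Last checks:**
- The final pictures show the carrier and loupe side by side on the bar, touching or nearly so. Two side views 1.2 s apart showed nothing moving beyond image noise.
- The carrier did not settle perfectly plumb. After release it rolled by an estimated 0.03–0.05 rad about the bar and stayed there, within the 0.15 rad limit.
- In the side view the other things on the bench look unmoved. I did not measure their positions.

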